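# Sleeve the lamp pillar and draw its sprung rod to the mark

### The arm

A 6-joint arm with a two-finger parallel gripper is mounted at the origin on the work surface. World frame = base frame: x ahead of the robot, y to its left, z up, the work surface at z = 0. Lengths are in mm, angles in rad, forces in N, time in s.
With the tool pointing down it reaches from about 300 to 775 mm from the base axis. Payload 14.6 kg.
Tool frame: the origin (TCP) lies on the centre line of the jaws, within the pads' length; the fingertips stand 19 mm ahead of it and the grasp point (between the pads) is the TCP (bot.tip_reach is the distance from the TCP to the fingertips, in mm); z points along the fingers, y is the line along which they close (so a half turn about z gives the same grasp; the last joint's range is limited). The gripper opens to 85 mm and grips with 20 to 120 N. Pads are 22 mm wide; open, the fingers measure 114 mm over their backs; the gripper's body (76 mm by 85 mm) begins 54 mm behind the grasp point. The pads swing forward as they close: fully open they stand 13 mm farther back than shut.
Start: joints at [-1.25, 0.3, 1.521, -0, 1.321, -0.067], TCP at [207.976, -509.152, 250.281] pointing down, gripper open.
Joint ranges: [-3.03, 3.03], [-0.79, 2.21], [0.23, 2.52], [-1.04, 4.18], [0, 3.07], [-2.55, 2.55]. Speed limits (rad/s): [2.22, 2.22, 2.57, 3.14, 3.14, 3.14].

### API

Orientations are given as a unit quaternion [w, x, y, z].
In Python, from rig import bot gives the robot as it stands. Calls block until the motion is done:
- bot.move_to(position, orientation): joint-space move of the TCP to a pose.
- bot.servo_line(position, attitude=None, speed=150, until_force=None): straight line of the TCP; attitude=None keeps the orientation; speed is the mean speed in mm/s. With until_force (N) it stops when the force on the tool has changed by that much, and returns True; else False.
- bot.move_joints(angles): joint-space move.
- bot.move_gripper(opening, grip_force=None): finger opening in mm; grip_force is the grip in N (None keeps the last); returns when the fingers have stopped.
- bot.dwell(seconds).
- bot.ik(position, orientation): joint angles nearest the present ones, or None.
- bot.read_state(): the state.
- bot.read_camera(name): name is "scene" or "side" or "wrist"; returns a dict with "image" (400x640x3 uint8, blue, green, red), "depth" (400x640 float32, mm along the optical axis (not along the pixel's ray), 0 where there is no reading), "fovy" (degrees; the focal length in pixels is half the picture's height over the tangent of half this angle, whatever the lens; pixels are square), "cx", "cy" (the principal point, pixels), "k1" (the pictures are not rectified: a ray, as slopes to the right and down, at radius r is drawn at 1 + k1 r^2 times it, then the intrinsics apply), "eye" and "attitude" of the camera in the world; the wrist camera has in their place "mount" (4x4, takes a point from camera to tool coordinates, whose origin is the TCP and whose axes are the flange's). Camera axes: x right, y down, z forward; pixel columns grow to the right and rows downward; lengths in mm; the calibration is good to about 2 mm. A picture is of the moment at which its call begins: read the wrist's pose just before it.
A pose or a line that the arm cannot do raises bot.MotionError and nothing moves.
- bot.finish_job(): hands the job in; it is judged then, once.
The state is a dict: "clock": time; "joint_positions": joint angles; "qvel": joint speeds; "effort": joint torques, N m; "ee_pos": TCP position; "tool_rot": TCP orientation; "ft_force": force on the tool from outside, world axes, zero at the start; "moment": the same for the moment, N m; "grip_width": finger opening in mm; "grip_force": force on a finger pad.
Only numpy, scipy, OpenCV 4.12 (cv2) and the standard library are available. Lean on these libraries where they do the work, as an engineer would, in place of code of your own. Each camera call takes 0.05 s, during which the arm holds its last target. There are 200 camera calls.

### The job

Make the bench lamp's pillar ready for its arm: slip the brass bearing sleeve (the tall ring with the wide bore) over the top of the pillar and let go of it once it sits fully down on the dark shoulder. Then take the knob on top, pull the sprung telescoping rod up until the black mark band on it has only just come wholly out of the tube, and finish while holding it there, because the spring draws it back in. Do not disturb the other things on the bench.

Things in the scene. Friction and masses are not known exactly. Their poses are not given: they have to be found in the camera images.
- pillar: Fixed upright lamp pillar. Grey round foot 116 mm across, 18 mm high; dark steel shoulder 40 mm across, flat top 60 mm above the bench; on it an aluminium tube 25 mm across, 30 mm tall, bevelled to 19 mm at the mouth; out of it the rod with its knob. A clamp screw sticks out of the shoulder along -x, 40 mm up, to 48 mm from the axis. Origin: centre of the foot's underside, z up the axis.
- seat (a point): Centre of the shoulder's flat top, on the pillar's axis, 60 mm above the bench: the underside of the sleeve rests here.
- mouth (a point): Centre of the tube's mouth, on the pillar's axis, 90 mm above the bench, where the rod comes out.
- knob (a point): Centre of the knob on top of the rod: an upright steel cylinder 18 mm across and 20 mm tall, 12 mm to 32 mm above the tube's mouth when the rod is in. The rod below it is 12 mm thick. The point moves up with the rod.
- rod (a joint): How far the rod is drawn straight up, in m: 0 fully in (its start), 0.080 at its end stop. A spring draws it back in with about 5 N at 0, 12 N at the mark, 15 N at the stop. The mark is a black band 4 mm tall around the steel rod, hidden in the tube at first; its lower edge is level with the mouth at 0.055.
- sleeve: Loose brass bearing sleeve standing on end among two other brass parts: 40 mm outside, straight bore 29 mm, 28 mm tall, 0.11 kg. Origin: centre of its underside, z up along its axis. On the shoulder its top comes 2 mm below the tube's mouth.
- washer: Bystander: loose brass washer lying flat, 40 mm outside, 17 mm hole, 10 mm thick. Origin: centre of its underside.
- slug: Bystander: loose solid brass cylinder standing on end, 34 mm across, 40 mm tall, no bore. Origin: centre of its underside.
- pencil: Bystander: loose black pencil, 110 mm long, 8 mm thick, lying in the front row between the brass parts. Origin: underneath its middle, x along it.
- awl: Bystander: loose awl with a wooden handle, 120 mm long, lying in the front row between the brass parts. Origin: underneath it, x along it towards the tip.
- knife_a: Bystander: loose craft knife with a light wooden handle, about 190 mm long, 20 mm high, lying on the left. Origin: underneath it, x along it towards the blade.
- knife_b: Bystander: like the other knife, with a dark wooden handle, farther left.
- gluejar: Bystander: loose white jar, 56 mm across, 85 mm tall, to the right beyond the pillar. Origin: centre of its underside.
- pincushion: Bystander: fixed cork block 100 x 75 mm, 45 mm high, with needles standing in it up to 95 mm above the bench, on the right. Origin: centre of its underside.
Things that resemble listed ones, but are neither listed nor needed, are in the scene too. Leave any pink or red look-alike of the pillar alone.

How it is judged (in metres and radians):
On the way, in this order (a step that is already met when the one before it is completed fails the run):
1. the sleeve sits on the shoulder around the tube, let go, the rod still in (horizontal distance between sleeve and seat below 0.005 m and z of sleeve in the frame of seat between -0.004 and 0.004 m and angle between sleeve's own z axis and vertical below 0.08 rad and contact force between the fingers and sleeve below 0.1 N and value of joint rod below 0.01 m), for 0.2 s.
2. the rod is drawn to its mark by the fingers (value of joint rod between 0.049 and 0.061 m and contact force between the fingers and rod above 2 N), for 0.3 s.
At the end, for the whole second after the job is handed in: The rod is held still by the fingers, drawn out 55 mm within 6 mm (the band's lower edge level with the tube's mouth), while the sleeve sits let go on the shoulder (axis within 5 mm, height within 4 mm, upright) (all of step 2 and horizontal distance between sleeve and seat below 0.005 m and z of sleeve in the frame of seat between -0.004 and 0.004 m and angle between sleeve's own z axis and vertical below 0.08 rad and velocity of joint rod between -0.01 and 0.01 m/s and contact force between sleeve and rod below 0.2 N and contact force between the fingers and sleeve below 0.1 N and linear speed of sleeve below 0.02 m/s); the arm keeps its last pose, push and grip.
It fails at once if another loose thing on the bench is shifted by more than 25 mm or the washer or slug is carried off (distance of any of washer, slug, pencil, awl, knife_a, knife_b, gluejar from where it was at the start of the episode above 0.025 m).
It also fails if it takes over 51 s, if anything falls off the work surface, if the arm or the gripper's body presses on something with over 40 N, if the wrist force passes 120 N, or if a joint passes its speed limit or range.

## Working session

There is one attempt and no reset: what is moved stays moved. The work goes in short steps, each a Python script; the robot and the scene stay as the last script left them, time stands still between calls to the robot, and variables do not carry over. Pictures are saved under pics/ and viewed, at most 10 in all, crops included, and the job is handed in when it is done.

```bash
mkdir -p pics
cat > h.py <<'E'
import numpy as np, cv2
from rig import bot
from scipy.spatial.transform import Rotation as R
def rot(q): return R.from_quat([q[1],q[2],q[3],q[0]]).as_matrix()
def cam(name):
    st=bot.read_state(); c=bot.read_camera(name); 
    if 'mount' in c:
        M=np.array(c['mount']); Rt=rot(st['tool_rot'])
        c['R']=Rt@M[:3,:3]; c['o']=Rt@M[:3,3]+np.array(st['ee_pos'])
    else:
        a=np.array(c['attitude']); c['R']=rot(a) if a.size==4 else a.reshape(3,3); c['o']=np.array(c['eye'])
    c['f']=200/np.tan(np.radians(c['fovy'])/2)
    return c
def rays(c,px):
    px=np.atleast_2d(px).astype(float); f=c['f']
    K=np.array([[f,0,c['cx']],[0,f,c['cy']],[0,0,1]])
    s=cv2.undistortPoints(px[:,None],K,np.array([c['k1'],0,0,0.]))[:,0]
    return np.c_[s,np.ones(len(s))]
def plane(c,px,z):
    d=rays(c,px)@c['R'].T
    return c['o']+d*((z-c['o'][2])/d[:,2])[:,None]
def depthpt(c,px):
    px=np.atleast_2d(px); r=rays(c,px)
    d=c['depth'][px[:,1].astype(int),px[:,0].astype(int)]
    return c['o']+(r*d[:,None])@c['R'].T
E
python3 - <<'E'
from h import *
import pickle
for n in('scene','side','wrist'):
    c=cam(n); cv2.imwrite(f'pics/{n}0.png',c['image']); pickle.dump(c,open(n+'.pkl','wb')); print(n,c['o'],c['fovy'],c['k1'],c['R'][:,2])
print(bot.read_state())
E
```

```text
scene [1122.35353297  607.76599947  929.1055989 ] 52.17417213654165 -0.036907893888789935 [-0.50860322 -0.49793832 -0.70241028]
side [122.50970161 707.00010014 630.0487492 ] 54.96408344211106 0.030793761517334654 [ 0.39636955 -0.72625763 -0.56164138]
wrist [ 271.16166298 -483.81664679  372.63894219] 65.61935127360425 -0.0604999122802863 [-0.25122056 -0.10132723 -0.96261156]
{'clock': 0.15, 'joint_positions': array([-1.24963087e+00,  3.00340912e-01,  1.52141392e+00, -3.81051573e-05,
        1.32071646e+00, -6.65950865e-02]), 'qvel': array([ 0.000315  , -0.00018898, -0.00153336,  0.00083787,  0.00128151,
        0.00050218]), 'effort': array([ 6.26071087e-04, -5.43662381e+01, -3.61885679e+01, -5.92003289e-05,
        3.10953721e-03,  2.21718886e-05]), 'ee_pos': array([ 207.90644498, -509.02143752,  249.86344591]), 'tool_rot': array([-4.33424226e-04,  9.81263015e-01,  1.92672524e-01, -7.40767336e-05]), 'ft_force': array([-0.23248422,  0.76830541, -0.76703559]), 'moment': array([-0.01041958, -0.00569971, -0.05634219]), 'grip_force': 0.0, 'grip_width': 85.51983818213294}
```

View pics/scene0.png

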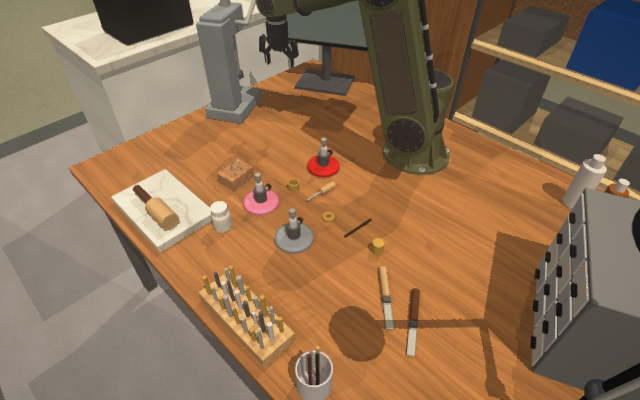

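View pics/side0.png

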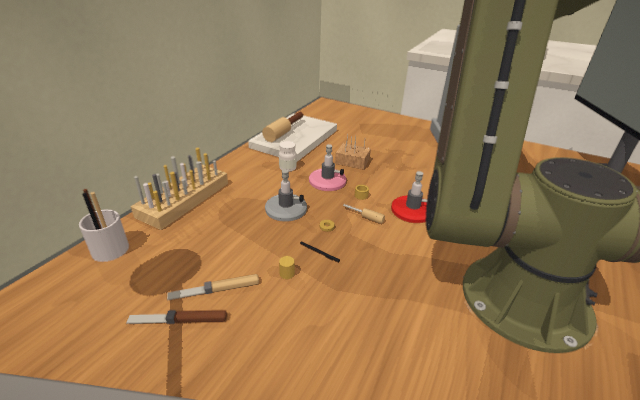

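Scene view: the brass candidates are the ring at (293,185), the flat washer at (328,216) and the solid slug at (378,246). The tall ring at (293,185) fits the sleeve. The pillar candidates are the grey foot at (294,238), pink at (261,200) and red at (323,163), and grey is the one I want. The side view agrees: sleeve (362,192), grey pillar (286,205).

Run:
```python
from h import *
import pickle
c=pickle.load(open('scene.pkl','rb')); s=pickle.load(open('side.pkl','rb'))
a=cv2.resize(c['image'][130:260,230:400],None,fx=4,fy=4,interpolation=cv2.INTER_CUBIC)
cv2.imwrite('pics/crop1.png',a)
for n,p,z in(('sleeve',(293,185),14),('washer',(328,216),5),('slug',(378,246),20),('foot',(294,238),18),('pink',(261,202),18),('jar',(221,217),42),('cork',(235,173),45),('awl',(322,192),5),('pencil',(358,228),4)):
    print(n,plane(c,p,z)[0].round(), depthpt(c,p)[0].round())
for n,p,z in(('sleeve',(362,192),14),('slug',(287,267),20),('foot',(286,205),18)):
    print(n,plane(s,p,z)[0].round(), depthpt(s,p)[0].round())
```

```text
sleeve [ 452. -182.   14.] [ 462. -170.   28.]
washer [467.  -4.   5.] [465.  -6.   2.]
slug [463. 193.  20.] [479. 203.  43.]
foot [612.  -3.  18.] [616.   2.  26.]
pink [ 583. -191.   18.] [ 586. -187.   23.]
jar [ 724. -205.   42.] [ 733. -188.   62.]
cork [ 571. -339.   45.] [ 578. -327.   57.]
awl [401. -95.   5.] [407. -89.  13.]
pencil [438.  97.   4.] [442.  99.   8.]
sleeve [ 450. -181.   14.] [ 443. -163.   27.]
slug [468. 193.  20.] [458. 207.  38.]
foot [600.  -7.  18.] [595.   1.  25.]
```

View pics/crop1.png

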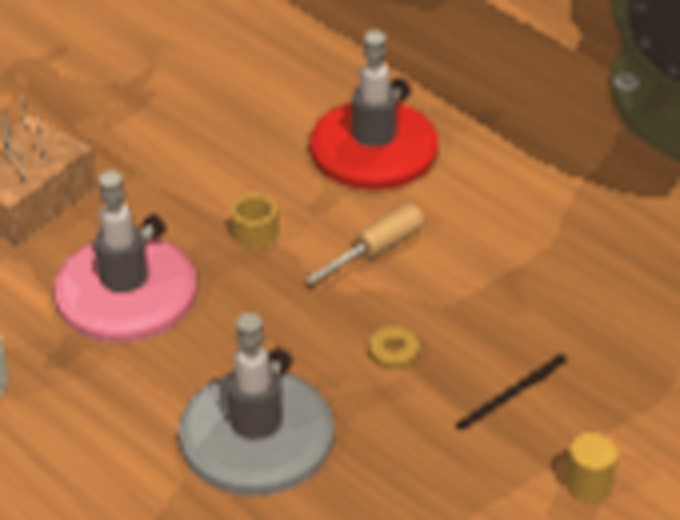

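The crop shows the sleeve as a tall hollow ring at crop (255,220), the flat washer at (394,346) and the solid slug at (592,467). The grey pillar stands at (255,430) with its screw towards the robot. That confirms the choice, so I'm taking close wrist views of both.

```bash
cat >> h.py <<'E'
Q=[0,1,0,0]
def brass(c):
    h=cv2.cvtColor(c['image'],cv2.COLOR_BGR2HSV)
    return cv2.inRange(h,(20,110,50),(34,255,255))
E
python3 - <<'E'
from h import *
import pickle
bot.move_to([606,-4,260],Q)
c=cam('wrist'); pickle.dump(c,open('w1.pkl','wb'))
bot.move_to([451,-182,190],Q); bot.dwell(.2)
d=cam('wrist'); pickle.dump(d,open('w2.pkl','wb'))
cv2.imwrite('pics/w12.png',cv2.resize(np.vstack([c['image'],d['image']]),(480,600)))
print(bot.read_state()['clock'],bot.read_state()['joint_positions'])
m=brass(d); n,l,st,ce=cv2.connectedComponentsWithStats(m)
for i in range(1,n):
    if st[i,4]>150: print(st[i],ce[i])
E
```

```text
3.7083 [-4.57427859e-01  2.20966147e-01  1.76825881e+00  3.98413218e-05
  1.15219101e+00  1.11209979e+00]
[ 125  148   40   38 1031] [143.90009699 166.29582929]
[301 165  41  44 855] [321.06081871 187.33216374]
```

View pics/w12.png

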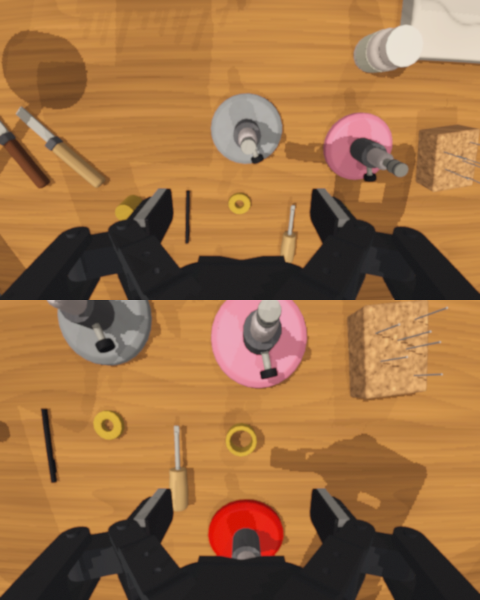

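Top half (over the pillar): grey foot at (246,128) with its knob near (248,145). Bottom half: sleeve ring at (241,140 in the half), with the washer, pencil, awl tip and red decoy nearby. I'm enlarging both for precise fits.

Run:
```python
from h import *
import pickle
c=pickle.load(open('w1.pkl','rb'));d=pickle.load(open('w2.pkl','rb'))
m=brass(d); n,l,st,ce=cv2.connectedComponentsWithStats(m)
i=l[int(round(st[:,1].max()*0+187)),303:310].max()
h=cv2.convexHull(cv2.findContours((l==i).astype(np.uint8),cv2.RETR_EXTERNAL,cv2.CHAIN_APPROX_NONE)[0][0])[:,0]
for z in(28,14,0):
    P=plane(d,h,z); print('sl z',z,P[:,0].min().round(1),P[:,0].max().round(1),P[:,1].min().round(1),P[:,1].max().round(1))
print(cv2.minEnclosingCircle(h))
hs=cv2.cvtColor(c['image'],cv2.COLOR_BGR2HSV)
g=cv2.inRange(hs,(0,0,60),(180,60,255)); g[:,:200]=0;g[:,420:]=0;g[240:]=0
n,l,st,ce=cv2.connectedComponentsWithStats(g)
for k in range(1,n):
    if st[k,4]>300: print('grey',st[k],ce[k])
k=1+st[1:,4].argmax()
fh=cv2.convexHull(cv2.findContours((l==k).astype(np.uint8),0,1)[0][0])[:,0]
P=plane(c,fh,18); print('foot',P.min(0).round(1),P.max(0).round(1),cv2.minEnclosingCircle(P[:,:2].astype(np.float32)))
for nme,p,z in(('awl tip',(237,171),6),('awl end',(238,276),10),('red',(326,310),18),('pencil top',(60,146),4)): print(nme,plane(d,p,z)[0].round())
A=cv2.resize(c['image'][150:250,280:380],(600,600),interpolation=cv2.INTER_CUBIC)
cv2.imwrite('pics/knob.png',A)
D=depthpt(c,[(x,y) for y in range(185,225,3) for x in (322,328,332)]); print(D.round())
```

```text
sl z 28 433.8 475.3 -200.4 -162.6
sl z 14 429.5 473.1 -201.3 -161.6
sl z 0 425.3 470.9 -202.2 -160.6
((320.828125, 186.453125), 21.562881469726562)
grey [ 281  125   95   93 6768] [328.06648936 170.3981974 ]
foot [552.1 -69.2  18. ] [663.1  43.   18. ] ((607.86474609375, -13.218998908996582), 56.279457092285156)
awl tip [466. -97.   6.]
awl end [350. -90.  10.]
red [ 313. -187.   18.]
pencil top [493.  89.   4.]
[[609.  -6.  90.]
 [615. -11. 118.]
 [615. -14. 119.]
 [611.  -6. 111.]
 [613. -11. 122.]
 [613. -14. 122.]
 [610.  -6. 121.]
 [610. -11. 121.]
 [611. -14. 122.]
 [608.  -6. 121.]
 [608. -11. 121.]
 [608. -14. 121.]
 [605.  -6. 121.]
 [605. -11. 121.]
 [605. -14. 121.]
 [602.  -6. 120.]
 [602. -11. 121.]
 [602. -14. 120.]
 [570.  -6.  17.]
 [599. -11. 121.]
 [600. -14. 121.]
 [566.  -6.  16.]
 [566. -13.  16.]
 [566. -18.  17.]
 [563.  -6.  18.]
 [562. -13.  17.]
 [562. -18.  18.]
 [558.  -6.  16.]
 [558. -13.  18.]
 [558. -18.  17.]
 [553.  -6.  14.]
 [554. -13.  14.]
 [554. -18.  15.]
 [544.  -6.  -2.]
 [545. -14.  -0.]
 [545. -19.  -0.]
 [540.  -6.  -1.]
 [540. -14.  -1.]
 [540. -19.  -1.]
 [536.  -6.  -1.]
 [536. -14.  -0.]
 [537. -19.   0.]]
```

View pics/knob.png

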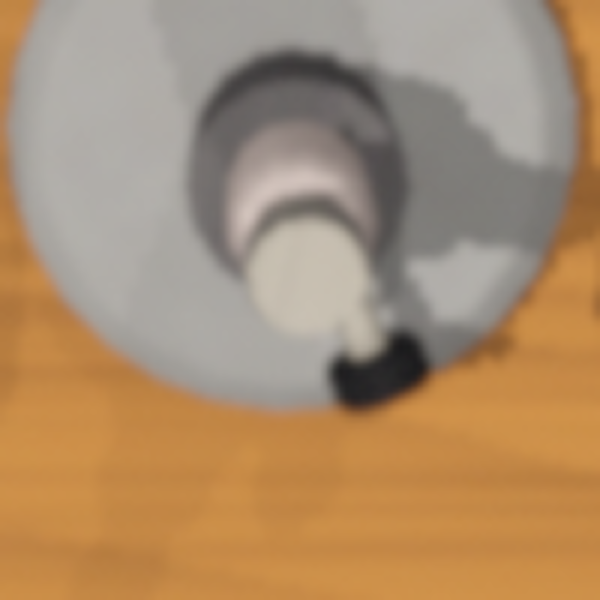

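The knob top is centred at crop (307,275), i.e. image (331.2,195.8). The clamp screw at crop (378,375) points towards −x/−y, so the pillar is slightly turned. I'm grasping the sleeve now and cross-checking the knob in the fixed cameras.

Run:
```python
from h import *
import pickle
L=lambda f:pickle.load(open(f,'rb'))
print('knob',plane(L('w1.pkl'),(331.2,195.8),122),plane(L('scene.pkl'),(292.2,210.5),122),plane(L('side.pkl'),(285.3,174),120))
x,y=452.3,-181.5
bot.move_gripper(66,40)
bot.move_to([x,y,90],Q)
print(bot.servo_line([x,y,25],speed=60,until_force=12), bot.read_state()['ee_pos'])
bot.move_gripper(30,40)
s=bot.read_state(); print(s['grip_width'],s['grip_force'],s['ft_force'],s['clock'])
bot.servo_line([x,y,200],speed=120)
s=bot.read_state(); print(s['grip_width'],s['grip_force'],s['ft_force'])
bot.move_to([555,-70,260],Q); bot.dwell(.3)
c=cam('wrist'); pickle.dump(c,open('w3.pkl','wb')); cv2.imwrite('pics/w3.png',c['image']); print(bot.read_state()['clock'])
```

```text
knob [[606.34292943 -13.70686039 122.        ]] [[604.89264916 -11.80061576 122.        ]] [[596.98199021  -2.53228926 120.        ]]
False [ 452.49915885 -181.5933527    25.34926655]
38.57798998886169 39.43896065466106 [-2.52413805  0.700415    6.39161955] 6.125
39.01014023612762 40.27185791172087 [ 0.32368571 -0.27040283 -0.82697221]
8.775
```

View pics/w3.png

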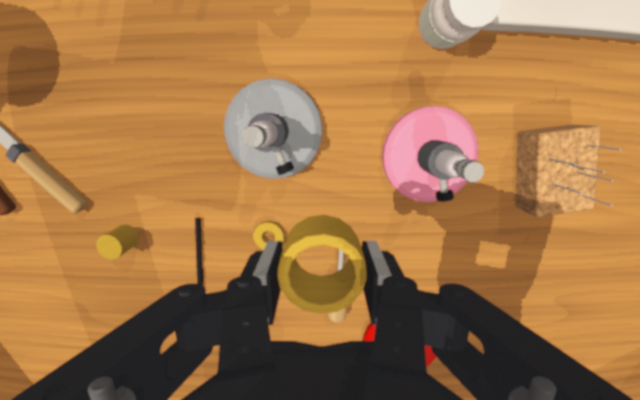

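The sleeve is held upright between the fingers (ring around (320,265)), with the bystanders in place. The grey pillar's knob top is at about (254,137). I'm measuring the held sleeve's offset and the pillar from this view.

Run:
```python
from h import *
import pickle
c=pickle.load(open('w3.pkl','rb')); z0=bot.read_state()['ee_pos']; print(z0)
m=brass(c); m[:212]=0;m[318:]=0;m[:,:277]=0;m[:,368:]=0
n,l,st,ce=cv2.connectedComponentsWithStats(m);k=1+st[1:,4].argmax();print(st[k])
h=cv2.findContours((l==k).astype(np.uint8),0,1)[0][0][:,0]
for dz in(3,-11,-25):
    P=plane(c,h,z0[2]+dz)-z0; print(dz,P.min(0).round(1),P.max(0).round(1))
hs=cv2.cvtColor(c['image'],cv2.COLOR_BGR2HSV)
for f,yl,xl in(('w1.pkl',(0,240),(200,420)),('w3.pkl',(0,200),(200,350))):
    w=pickle.load(open(f,'rb')); hs=cv2.cvtColor(w['image'],cv2.COLOR_BGR2HSV)
    wd=((hs[...,1]<75)).astype(np.uint8); M=np.zeros_like(wd); M[yl[0]:yl[1],xl[0]:xl[1]]=wd[yl[0]:yl[1],xl[0]:xl[1]]
    n,l,st,ce=cv2.connectedComponentsWithStats(M);k=1+st[1:,4].argmax()
    hh=cv2.convexHull(cv2.findContours((l==k).astype(np.uint8),0,1)[0][0])[:,0]
    P=plane(w,hh,18);Pb=plane(w,hh,0);print(f,st[k],'top',P.min(0).round(1),P.max(0).round(1),'bot',Pb.min(0).round(1),Pb.max(0).round(1))
print('knob w3',plane(c,(253.5,136.5),122))
A=cv2.resize(c['image'][105:175,220:320],None,fx=5,fy=5,interpolation=cv2.INTER_CUBIC)
B=cv2.resize(c['image'][205:320,270:375],None,fx=4,fy=4,interpolation=cv2.INTER_CUBIC)
o=np.zeros((820,520,3),np.uint8);o[:350,:500]=A;o[355:815,:420]=B
cv2.imwrite('pics/c3.png',np.hstack([cv2.resize(A,(400,280)),cv2.resize(B,(256,280))]))
```

```text
[554.76185579 -70.55012684 259.921394  ]
[ 277  216   89   97 5301]
3 [-16.9 -19.6   3. ] [28.6 18.4  3. ]
-11 [-26.9 -21.8 -11. ] [ 23.9  20.7 -11. ]
-25 [-36.8 -24.  -25. ] [ 19.3  23.  -25. ]
w1.pkl [ 281  125   95   93 6927] top [552.1 -69.3  18. ] [663.1  43.1  18. ] bot [546.1 -72.4   0. ] [662.6  45.5   0. ]
w3.pkl [ 224   79   98   99 7622] top [551.2 -70.6  18. ] [662.1  41.6  18. ] bot [547.7 -70.6  -0. ] [664.1  47.2   0. ]
knob w3 [[605.92972897 -14.90445957 122.        ]]
```

View pics/c3.png

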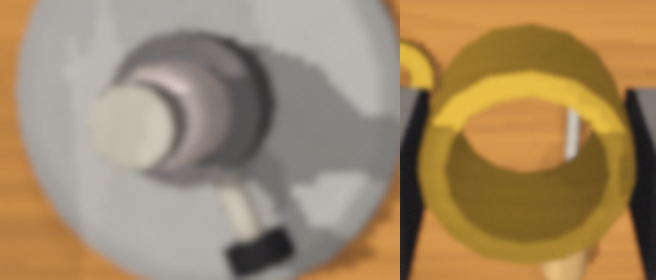

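The knob disc is centred at crop (133,126), i.e. image (253.3,136.5), and the held sleeve's rim is clear. Estimates: pillar axis ≈ (606.5,−14), sleeve offset in the tool ≈ (+1.2,−0.6). I'm lowering over the pillar under force guard.

Run:
```python
from h import *
x,y=605.3,-13.3
bot.move_to([x,y,185],Q); bot.dwell(.2)
for z,v in((125,60),(112,30),(100,25),(86,20)):
    r=bot.servo_line([x,y,z],speed=v,until_force=8); s=bot.read_state()
    print(z,r,s['ee_pos'].round(1),s['ft_force'].round(2),s['grip_width'],s['moment'].round(2))
    if r: break
print(s['clock'])
```

```text
125 False [605.5 -13.3 125.5] [ 0.1   0.29 -0.99] 38.864632536305 [-0.04  0.   -0.05]
112 False [605.3 -13.3 111.9] [-0.63 -0.31 -0.57] 38.987257621719436 [-0.02 -0.01 -0.01]
100 False [605.3 -13.3 100. ] [ 0.04 -0.09 -0.46] 38.97342097545246 [ 0.03  0.01 -0.04]
86 False [605.3 -13.3  86.1] [ 0.1  -0.57 -1.38] 38.754282386073946 [0.03 0.04 0.01]
12.7
```

Run:
```python
from h import *
import pickle
x,y=605.3,-13.3
r=bot.servo_line([x,y,82.5],speed=10,until_force=6); s=bot.read_state()
print(r,s['ee_pos'].round(1),s['ft_force'].round(2))
bot.move_gripper(70); bot.dwell(.3)
bot.servo_line([x,y,190],speed=120); bot.dwell(.2)
c=cam('wrist'); pickle.dump(c,open('w4.pkl','wb')); d=cam('scene'); e=cam('side')
z=lambda a,u,v,n:cv2.resize(a['image'][v-n:v+n,u-n:u+n],(266,266),interpolation=cv2.INTER_CUBIC)
cv2.imwrite('pics/p4.png',np.hstack([z(c,328,190,80),z(d,294,225,35),z(e,286,195,35)]))
print(bot.read_state()['clock'])
```

```text
True [605.4 -13.3  85.6] [-2.04  0.5   5.48]
15.0083
```

View pics/p4.png

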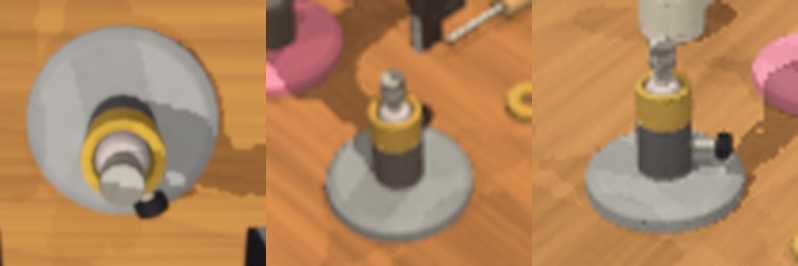

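All three views show the brass sleeve seated level on the dark shoulder around the tube: wrist crop ring at (125,160), with its lower edge flush on the shoulder in both fixed views. The contact height of 85.6 agrees with that. Next I grip the knob and draw the rod.

Run:
```python
from h import *
x,y=606,-13.4
bot.move_gripper(50,80)
P=lambda t:(lambda s:print(t,s['ee_pos'].round(2),s['ft_force'].round(2),round(s['grip_width'],2),round(s['grip_force'],1),round(s['clock'],2)))(bot.read_state())
print(bot.servo_line([x,y,116],speed=70,until_force=10)); P('down')
bot.move_gripper(5,80); bot.dwell(.2); P('grip')
z=bot.read_state()['ee_pos'][2]
bot.servo_line([x,y,z+15],speed=30); P('+15')
bot.servo_line([x,y,z+55.5],speed=30); bot.dwell(.5); P('+55')
import pickle
c=cam('scene');d=cam('side');w=cam('wrist'); pickle.dump((c,d,w),open('f.pkl','wb'))
q=lambda a,u,v,n:cv2.resize(a['image'][v-n:v+n,u-n:u+n],(400,400),interpolation=cv2.INTER_CUBIC)
cv2.imwrite('pics/p5.png',np.hstack([q(c,294,210,30),q(d,286,180,30)]))
```

```text
False
down [606.23 -13.4  116.52] [-0.   -0.45  0.43] 50.44 0.0 16.55
grip [606.14 -12.9  116.58] [-1.46  5.02  5.05] 15.6 77.9 17.17
+15 [606.04 -12.93 130.86] [ 4.42  4.9  -6.66] 15.28 78.1 17.83
+55 [606.01 -12.92 170.67] [  7.59   5.74 -12.09] 15.16 78.1 19.83
```

View pics/p5.png

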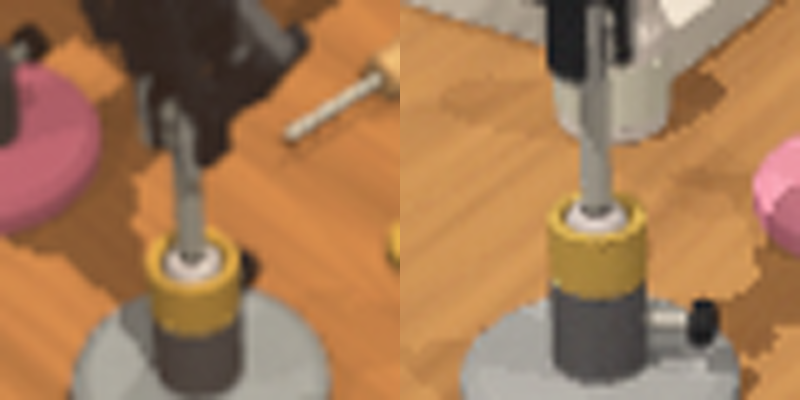

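The sleeve has stayed seated, and the rod is drawn with a dark band right at the tube's mouth (side crop (595,210), scene crop (190,255)). Measured travel is 54.1 mm and the pull is 12 N, as expected at the mark. I'm raising it 1 mm and taking a last close look.

Run:
```python
from h import *
s=bot.read_state(); p=s['ee_pos']
bot.servo_line([606,-13.4,173.1],speed=10); bot.dwell(.5)
s=bot.read_state(); print(s['ee_pos'].round(2),s['ft_force'].round(2),s['grip_width'],s['grip_force'],s['clock'])
c=cam('scene');d=cam('side');w=cam('wrist')
q=lambda a,u,v,n:cv2.resize(a['image'][v-n:v+n,u-n:u+n],(266,400),interpolation=cv2.INTER_CUBIC)
def q(a,u,v,n):return cv2.resize(a['image'][v-n:v+n,u-n:u+n],(266,266),interpolation=cv2.INTER_CUBIC)
cv2.imwrite('pics/p6.png',np.hstack([q(c,293,218,12),q(d,286,181,12),q(w,328,190,60)]))
```

```text
[606.   -12.9  171.68] [  7.59   5.58 -12.33] 15.086476611379469 78.15088391304016 20.7333
```

View pics/p6.png

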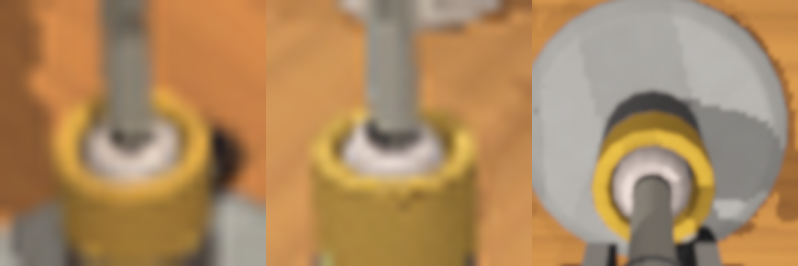

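Sleeve fine. There is a dark zone at the rod's base in all three crops ((130,135), (392,130), (652,180)), but at this resolution it could be the band or the gap around the rod. I'll read raw brightness profiles while drawing a little farther.

Run:
```python
from h import *
for z in(173.1,177,181):
    bot.servo_line([606,-13.4,z],speed=15); bot.dwell(.3)
    d=cam('side');c=cam('scene');w=cam('wrist');s=bot.read_state()
    g=lambda a:cv2.cvtColor(a['image'],cv2.COLOR_BGR2GRAY)
    print(round(s['ee_pos'][2]-116.58,1),s['ft_force'][2].round(2),round(s['clock'],1))
    print(' side',g(d)[172:185,284:287].mean(1).astype(int)); print(' scene',g(c)[211:226,291:294].mean(1).astype(int))
    print(' wrist',g(w)[165:235:2,353-330+300+3:353-330+300+8].mean(1).astype(int) if 0 else g(w)[200:240:2,324:329].mean(1).astype(int), g(w)[160:200:2,324:329].mean(1).astype(int))
```

```text
55.1 -12.34 21.6
 side [137 139 139 139 140 140 141 140 133  79 132 210 190]
 scene [126 126 126 126 125 124 122  93 136 191 188 176 159 131 121]
 wrist [150 167 190 207 180 112  97 105 107 107 107 106 107 107 106 107 106 106
 106 107] [168 167 167 167 167 153  92  62  61  62  82 104 106 106 130 176 185 173
 146 134]
58.9 -11.57 22.4
 side [137 139 140 140 140 140 140 132  58 104 165 210 190]
 scene [127 126 127 126 126 125  99  89 160 197 187 177 158 131 121]
 wrist [163 184 207 193 145  90  95 105 107 107 107 107 107 106 106 106 106 107
 107 107] [168 168 168 167 165 138  75  61  60  68  97 105 105 116 165 185 179 158
 133 145]
62.8 -13.34 23.3
 side [138 138 140 140 139 137 115  58 121 143 170 209 189]
 scene [126 126 126 126 124  99  81 117 170 197 187 177 159 131 122]
 wrist [178 203 206 177 112  74  94 105 107 107 107 107 107 106 106 106 107 107
 107 106] [168 167 168 167 161 112  64  61  62  82 104 105 108 145 182 183 167 136
 140 158]
```

The dark line moves up with the rod, with bright steel showing under it at 62.8. So it is the band, about 70 % out at 55.1 and wholly out at 58.9. I'm settling at about 56.5 and handing in.

Run:
```python
from h import *
bot.servo_line([606,-13.4,174.5],speed=10); bot.dwell(.8)
d=cam('side');s=bot.read_state()
print(s['ee_pos'][2]-116.58,s['ft_force'].round(2),s['grip_force'],s['clock'],cv2.cvtColor(d['image'],cv2.COLOR_BGR2GRAY)[172:185,284:287].mean(1).astype(int))
print(bot.finish_job())
```

```text
56.352111817681376 [  8.52   5.04 -12.39] 78.15444588661194 24.9583 [137 139 139 140 140 140 140 140 131  61 151 210 190]
the job is handed in; nothing more can be done
None
```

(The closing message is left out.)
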